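# Turn the face-down chip carrier over and load it

### The job

One of the two chip carriers leaning in the double stand was put in the wrong way round: its plain back shows and its chip lies against the slope. Take that one out, turn it over and lean it in the empty single cradle, seated on the foot ledge, in the middle and straight, with the chip facing out. Leave the other carrier alone.

Things in the scene. Friction and masses are not known exactly. Their poses are not given: they have to be found in the camera images.
- carrier_a: The wrongly placed chip carrier, in either bay: plate 90 x 50 x 9 mm, 40 g, at first face against the slope, plain back out. Face: square frame round a dark chip, a round port at each end, 2 mm proud. Origin: middle of the plate; x along its length (up the slope at first), y across, z out of the face. Its long edges overhang the bed's strip by 8 mm: room to grip them 50 mm apart near the top end.
- carrier_b: The other chip carrier, the same part with the same axes, already the right way round (chip and ports show) in the other bay of the double stand. To be left alone.
- stand: Fixed double stand: grey base plate 120 x 210 x 8 mm with two sloped beds 115 mm apart, built like the cradle's bed. Origin: middle of the base's underside, on the worktop; x away from the robot (its yaw varies a little), y along the row. The middles of the seated carriers lie at x = 0, y = about +57 and -57 mm, z = 55 mm.
- cradle_bed: Empty bed of the fixed single cradle: strip 34 mm wide rising at 50 degrees away from the robot, foot ledge 66 mm wide at its low end. Origin: where the middle of a seated carrier belongs, 55 mm above the worktop; x up the slope, y across, z out of the slope. Strip surface at z = -4.5 mm, x -49 to 28, its top end bent back; ledge's upper face at x = -45 mm, rising to z = 9 mm. Open above and beside.
Mind the look-alikes: they are no part of the job. What is shaped like the part that bears cradle_bed but red is not meant.

How it is judged:
On the way:
1. the face-down carrier is lifted out of the stand (distance of carrier_a from where it was at the start of the episode above 0.06 m), for 0.1 s.
At the end, for the whole second after the job is handed in: carrier_a rests in the single cradle, chip outward within 10 degrees, its length along the bed within 12 degrees, its middle within 10 mm of the seated place along the slope, 14 mm across it and 8 mm out of it, at rest; carrier_b is within 15 mm of where it was (x of carrier_a in the frame of cradle_bed between -0.01 and 0.01 m and y of carrier_a in the frame of cradle_bed between -0.014 and 0.014 m and z of carrier_a in the frame of cradle_bed between -0.008 and 0.008 m and angle between the z axis of carrier_a and the z axis of cradle_bed, either way round below 0.18 rad and angle between the x axis of carrier_a and the x axis of cradle_bed, either way round below 0.21 rad and angle between carrier_a's own z axis and vertical below 1.25 rad and linear speed of carrier_a below 0.02 m/s and distance of carrier_b from where it was at the start of the episode below 0.015 m); the robot touches nothing.
It fails at once if the other carrier is moved by more than 15 mm (distance of carrier_b from where it was at the start of the episode above 0.015 m).
It also fails if it takes over 45 s, if anything falls off the work surface, if the arm or the gripper's body presses on something with over 40 N, if the wrist force passes 120 N, or if a joint passes its speed limit or range.

### The arm

A 6-joint arm with a two-finger parallel gripper is mounted at the origin on a cart in front of the work surface, level with it; the furniture and walls round the work are solid. World frame = base frame: x ahead of the robot, y to its left, z up, the work surface at z = 0. Lengths are in m, angles in rad, forces in N, time in s.
With the tool pointing down it reaches from about 0.375 to 0.975 m from the base axis. Payload 3.8 kg.
Tool frame: the origin (TCP) lies midway between the tips of the shut fingers; the grasp point (between the pads) lies arm.hold_point_z behind it (arm.hold_point_z is the distance from the TCP to the grasp point, in m); z points along the fingers, y is the direction in which the jaws open and shut (so a half turn about z gives the same grasp; the last joint's range is limited). The gripper opens to 88 mm and grips with 3 to 60 N. Pads are 18 mm wide; open, the fingers measure 123 mm over their backs; the gripper's body (75 mm by 187 mm) begins 45 mm behind the grasp point.
Start: joints at [1.118, 0.264, 1.604, -0, 1.274, -0.037], TCP at [0.273, 0.617, 0.239] pointing down, gripper open.
Joint ranges: [-2.63, 2.63], [-0.94, 2.18], [0.31, 2.57], [-1.31, 4.45], [0, 2.66], [-2.55, 2.55]. Speed limits (rad/s): [2.57, 2.57, 3.14, 3.14, 3.14, 3.14].

### API

Orientations are given as a rotation vector (axis times angle).
In Python, from cell import status, eyes, workorder, finder, arm gives the robot as it stands.
- The arm moves only by the shell command python3 -m jog 'ROWS'. ROWS is a JSON object of lists of equal length, an entry for each row: "twist": the turn, a rotation vector about the tool's x, y, z in degrees, a list of three; "linear": the shift along the tool's x, y, z in mm, a list of three; "fingers": the opening, from 0 (shut) to 1 (fully open). A call has 1 to 8 rows; each row is the pose to reach, as a shift and turn from the pose commanded when the call began, along the tool's axes at that moment; what a row does not reach only later rows make up. A row lasts 1/8 s, in which the tool goes at most 62.5 mm and 10.7 degrees, less where a joint would pass 70% of its speed; a pose out of reach is approached as far as the arm can. A call with a gripper value outside its range is refused whole. The fingers move at their own pace and stop on an object; the grip force is fixed at half the most. Time passes only in rows, so rows that repeat a pose let the fingers close. It gives the time, the measured TCP pose, the force and the opening at its end, in the units of the state.
- status.state(): the state, without advancing time (a new reading comes with each control period).
- eyes.read_camera(name): name is "side" or "top"; returns a dict with "img" (420x560x3 uint8, blue, green, red), "fx", "fy", "cx", "cy" (pixels), "D" ([k1, k2, p1, p2, k3] as OpenCV has them; the pictures are not rectified), "R" (3x3) and "t" (3): a world point X has camera coordinates R X + t. Camera axes: x right, y down, z forward; pixel columns grow to the right and rows downward; lengths in m; the calibration is good to about 2 mm. A picture is of the moment at which its call begins. There is no depth.
- workorder.hand_in(): hands the job in, once; it reports no verdict.
Trained networks look in a picture, given as the dict that the camera call returned (one of the last four; its "shot" number tells which), for a name from the list of things; names that differ only in an ending like _2 or _b are one class to them, and where a whole thing is asked for, a point or a joint stands for the part that bears it (a point fixed in the world has none). Each returns a list of dicts, best first, with "conf" (0 to 1); they miss things now and then, are a little off and sometimes report something else, mostly with a low value. They report only what shows in the picture. A call takes as long as a camera call. They do not tell look-alikes from the thing itself.
- finder.masks_of(target, picture): "region" (420x560 bool, what is visible of it) and "location" ([column, row] in pixels, amid what is visible of it).
The state is a dict: "clock": time; "joints": joint angles; "joint_velocities": joint speeds; "tau": joint torques, N m; "ee_pos": TCP position; "tool_rot": TCP orientation; "wrist_force": force on the tool from outside, world axes, zero at the start; "moment": the same for the moment, N m; "width": finger opening in m.
Only numpy, scipy, OpenCV 4.12 (cv2) and the standard library are available. Lean on these libraries where they do the work, as an engineer would, in place of code of your own. Each camera call takes 0.05 s, during which the arm holds its last target.

## Working session

There is one attempt and no reset: what is moved stays moved. The work goes in short steps, Python scripts to look and compute and a shell command to move; the robot and the scene stay as the last step left them, time stands still between calls to the robot, and variables do not carry over. Pictures are saved under pics/ and viewed, and the job is handed in when it is done.

```bash
mkdir -p pics; ls; python3 - <<'E'
from cell import status, eyes, workorder, finder, arm
import cv2
s=status.state(); print(s); print(arm.hold_point_z, dir(arm))
for n in ("side","top"):
    p=eyes.read_camera(n); cv2.imwrite(f"pics/{n}0.png",p["img"])
    print(n,p["fx"],p["fy"],p["cx"],p["cy"],p["D"],p["R"],p["t"])
    for t in ("carrier_a","stand","cradle_bed"):
        for d in finder.masks_of(t,p): print(t,d["conf"],d["location"],d["region"].sum())
E
```

```text
pics
{'clock': 0.0, 'joints': array([ 1.11809342e+00,  2.64752914e-01,  1.60536709e+00,  7.00749774e-06,
        1.27370146e+00, -3.68971832e-02]), 'joint_velocities': array([-0.00020725,  0.00078322,  0.00122653,  0.00117261,  0.00076164,
        0.00025113]), 'tau': array([ 7.00690325e-04, -5.02125013e+01, -3.56868482e+01,  7.27324071e-02,
        2.97728449e-02, -1.77223187e-04]), 'ee_pos': array([0.27233738, 0.61684496, 0.2373919 ]), 'tool_rot': array([-0.64834099, -3.07340402,  0.00339349]), 'wrist_force': array([-0.09289717,  0.31809675,  0.19034779]), 'moment': array([ 0.01428666, -0.00930654,  0.02084067]), 'width': 0.08821405759124915}
0.0187 ['Unreachable', '__class__', '__delattr__', '__dict__', '__dir__', '__doc__', '__eq__', '__format__', '__ge__', '__getattribute__', '__getstate__', '__gt__', '__hash__', '__init__', '__init_subclass__', '__le__', '__lt__', '__module__', '__ne__', '__new__', '__reduce__', '__reduce_ex__', '__repr__', '__setattr__', '__sizeof__', '__str__', '__subclasshook__', '__weakref__', 'hold_point_z']
side 472.9506797723438 472.9506797723438 268.853
[... 174 characters left out ...]
750687  0.7982725  -0.39172499]] [-0.47690794  0.20836896  0.75958501]
carrier_a 0.7 [276.5, 267.3] 864
carrier_a 0.65 [307.1, 292.7] 1197
stand 0.92 [287.1, 316.3] 3392
cradle_bed 0.88 [213.6, 226.3] 403
cradle_bed 0.56 [249.9, 173.0] 163
top 460.0936526919523 460.0936526919523 281.1206190305528 216.85029895814225 [-0.07259689  0.          0.          0.          0.        ] [[-0.06177864 -0.99807182  0.00600399]
 [-0.96395817  0.05810524 -0.25963132]
 [ 0.25878184 -0.02182727 -0.96568915]] [0.11091017 0.57883041 1.2712896 ]
carrier_a 0.65 [338.0, 236.9] 449
carrier_a 0.61 [379.0, 240.8] 443
stand 0.89 [359.2, 242.6] 1759
cradle_bed 0.88 [162.7, 186.1] 346
cradle_bed 0.57 [255.6, 255.1] 380
```

View pics/side0.png

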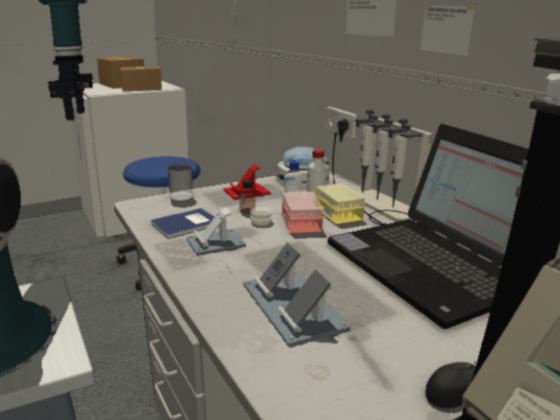

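View pics/top0.png

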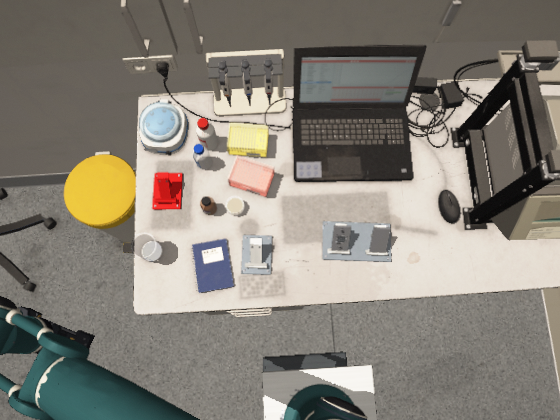

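The top picture shows the stand at about (357,241), with the grey cradle at (256,255) and the red look-alike at (168,190). The left carrier (341,237) seems to show its chip and the right one (379,240) looks plain. I'll zoom in to check.

```bash
python3 - <<'E'
import cv2,numpy as np
t=cv2.imread("pics/top0.png"); s=cv2.imread("pics/side0.png")
a=cv2.resize(t[210:290,230:400],None,fx=4.6,fy=4.6,interpolation=cv2.INTER_CUBIC)[:, :790]
cv2.imwrite("pics/tz.png",a)
b=cv2.resize(s[190:350,170:360],None,fx=3.7,fy=3.7,interpolation=cv2.INTER_CUBIC)
cv2.imwrite("pics/sz.png",b)
E
```

```text
(no output)
```

View pics/tz.png

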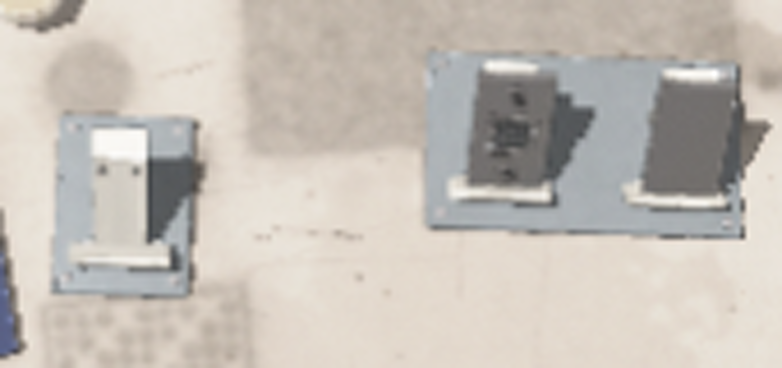

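View pics/sz.png

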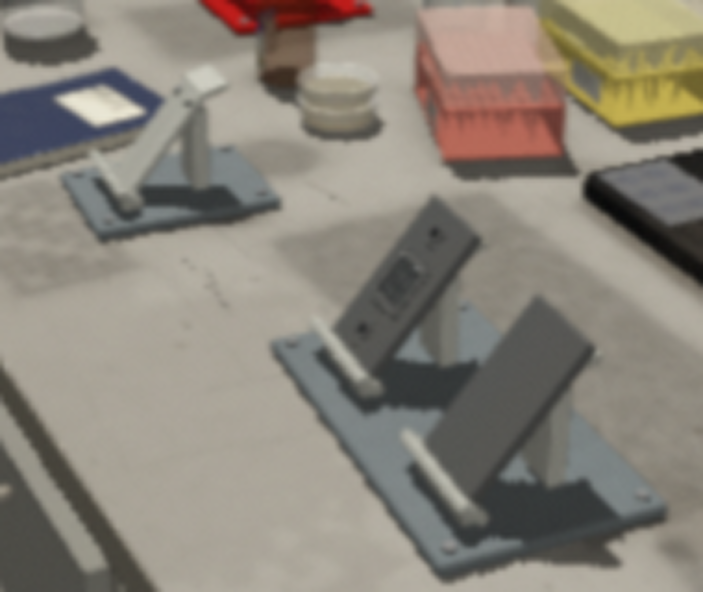

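The zooms agree. The plain-backed carrier_a is in the right (-y) bay, and carrier_b, chip showing, is in the left one. Next I fit the stand and cradle poses from picked corners.

```bash
cat > h.py <<'E'
import numpy as np,cv2
from scipy.optimize import least_squares
from scipy.spatial.transform import Rotation as Ro
from cell import status,eyes,finder,workorder
c,s=np.cos(np.radians(50)),np.sin(np.radians(50))
B=np.array([[c,0,-s],[0,1,0],[s,0,c]])
def proj(p,X):
    u,_=cv2.projectPoints(np.atleast_2d(np.asarray(X,float)),cv2.Rodrigues(p["R"])[0],p["t"],np.array([[p["fx"],0,p["cx"]],[0,p["fy"],p["cy"]],[0,0,1]]),p["D"]); return u[:,0]
def yaw(a): return Ro.from_euler('z',a).as_matrix()
def bedpt(q,off,X): # q=x,y,yaw of frame on worktop; off = y of bay
    return (yaw(q[2])@(B@np.asarray(X,float).T+np.array([[0],[off],[.055]]))).T+[q[0],q[1],0]
def basept(q,X): return (yaw(q[2])@np.asarray(X,float).T).T+[q[0],q[1],0]
E
cat > fit.py <<'E'
from h import *
T=eyes.read_camera("top");S=eyes.read_camera("side")
tz=lambda L:(np.array(L)+.5)/4.6-.5+[230,210]
sz=lambda L:(np.array(L)+.5)/3.7-.5+[170,190]
hx,hy=.06,.105
base=[[hx,hy,.008],[hx,-hy,.008],[-hx,-hy,.008],[-hx,hy,.008]]
ca=lambda z:[[.045,.025,z],[.045,-.025,z],[-.045,-.025,z],[-.045,.025,z]]
led=[[-.045,.033,.009],[-.045,-.033,.009]]
def f(q,full=False):
    r=[]
    r.append(proj(T,basept(q,base))-tz([[429,50],[742,62],[742,237],[428,227]]))
    r.append(proj(T,bedpt(q,-.0575,ca(.0055)))[:2]-tz([[662,76],[733,82]]))
    r.append(proj(T,bedpt(q,.0575,ca(.0045)))[:2]-tz([[482,66],[557,75]]))
    r.append(proj(S,basept(q,base))[[1,2,3]]-sz([[665,508],[443,565],[273,345]]))
    r.append(proj(S,bedpt(q,-.0575,ca(.0055)))[:2]-sz([[539,296],[594,349]]))
    r.append(proj(S,bedpt(q,.0575,ca(.0045)))[:2]-sz([[434,196],[481,242]]))
    r=np.vstack(r); return r if full else r.ravel()
o=least_squares(f,[.5,-.1,0],loss='soft_l1'); print("stand",o.x); print(f(o.x,True).round(1).tolist())
def g(q,full=False):
    e=q[3:5]
    b=[[e[0],e[1],.008],[e[0],-e[1],.008],[-e[0],-e[1],.008],[-e[0],e[1],.008]]
    r=[proj(T,basept(q,b))-tz([[63,115],[197,118],[188,295],[53,293]]),
    proj(S,basept(q,b))[[1,2,3]]-sz([[278,203],[103,236],[63,180]]),
    proj(T,bedpt(q,0,led))-tz([[70,248],[172,258]]),
    proj(S,bedpt(q,0,led))-sz([[92,152],[132,196]]),
    proj(T,bedpt(q,0,[[.028,.017,-.0045],[.028,-.017,-.0045]]))-tz([[93,157],[147,157]]),
    proj(S,bedpt(q,0,[[.028,.017,-.0045],[.028,-.017,-.0045]]))-sz([[184,82],[214,99]])]
    r=np.vstack(r); return r if full else r.ravel()
o=least_squares(g,[.5,.15,0,.06,.045],loss='soft_l1'); print("cradle",o.x); print(g(o.x,True).round(1).tolist())
E
python3 fit.py
```

```text
stand [ 0.51265263 -0.15280629 -0.10233558]
[[0.3, 0.1], [0.0, 0.3], [0.8, 0.7], [-0.2, 0.2], [-0.3, 0.8], [1.5, 0.2], [-0.9, 1.2], [0.1, -0.1], [2.1, 0.1], [-0.9, 2.0], [-0.9, -1.1], [0.8, -1.3], [0.5, -1.7], [0.9, -1.4], [-0.1, -2.6]]
cradle [ 0.4899411   0.15368999 -0.07942642  0.05762878  0.04417564]
[[-0.2, 0.9], [-0.3, 0.8], [0.7, 0.0], [0.5, -0.1], [0.4, -0.7], [-0.5, -0.6], [-0.5, -1.5], [0.4, 1.5], [0.5, -0.2], [1.5, -0.6], [-0.7, -1.0], [0.5, -0.8], [0.5, -0.6], [1.4, -1.4], [-1.6, -0.7]]
```

```bash
cat >> fit.py <<'E'
print("----")
def fit4(X,tp,sp,x0):
    def h(q):
        W=(yaw(q[3])@B@np.array(X,float).T).T+q[:3]
        return np.vstack([proj(T,W)-tp,proj(S,W)-sp]).ravel()
    o=least_squares(h,x0); print(o.x.round(4), h(o.x).round(1))
fit4(ca(.0045)[:2],tz([[662,76],[733,82]]),sz([[539,296],[594,349]]),[.5,-.2,.055,-.1])
fit4(ca(.0045)[:2],tz([[482,66],[557,75]]),sz([[434,196],[481,242]]),[.5,-.1,.055,-.1])
fit4(led+[[.028,.017,-.0045],[.028,-.017,-.0045]],np.vstack([tz([[70,248],[172,258]]),tz([[93,157],[147,157]])]),np.vstack([sz([[92,152],[132,196]]),sz([[184,82],[214,99]])]),[.49,.15,.055,-.1])
q=[ 0.51265263,-0.15280629,-0.10233558]
print(bedpt(q,-.0575,[[0,0,0.]]),bedpt(q,.0575,[[0,0,0.]]))
E
python3 fit.py | sed -n '/----/,$p'
```

```text
----
[ 0.5068 -0.2083  0.0519 -0.1062] [-1.1  0.9  0.6  0.3  0.6  0.1  0.1 -0.3]
[ 0.5185 -0.0964  0.0515 -0.1062] [-0.8  1.4  0.2  0.2  1.1  0.5  0.  -0.7]
[ 0.4903  0.1554  0.052  -0.0574] [ 0.1  1.8  0.2 -0.4 -0.2 -0.6 -0.2 -0.6  1.2  0.4 -0.4 -0.   1.1 -0.5
 -1.7  0.1]
[[ 0.5067786  -0.21000547  0.055     ]] [[ 0.51852666 -0.09560711  0.055     ]]
```

```bash
cat >> h.py <<'E'
# poses
CA=np.array([.507,-.209,.055]); YA=-.104
CR=np.array([.490,.1545,.055]); YR=-.070
def Rbed(y): return yaw(y)@B
def tool_for(y,sgn):
    b=Rbed(y); z=-b[:,0]; yy=sgn*b[:,1]; return np.column_stack([np.cross(yy,z),yy,z])
def delta(pt,Rt,st=None):
    st=st or status.state()
    R0=Ro.from_rotvec(st["tool_rot"]).as_matrix()
    lin=R0.T@(np.asarray(pt)-st["ee_pos"])*1000
    tw=np.degrees(Ro.from_matrix(R0.T@Rt).as_rotvec())
    print("linear",lin.round(1).tolist(),"twist",tw.round(2).tolist(),"|lin|",np.linalg.norm(lin).round(),"|tw|",np.linalg.norm(tw).round(1))
def ray(p,uv,z):
    K=np.array([[p["fx"],0,p["cx"]],[0,p["fy"],p["cy"]],[0,0,1]])
    n=cv2.undistortPoints(np.array([[uv]],float),K,p["D"])[0,0]
    d=p["R"].T@np.array([n[0],n[1],1]); o=-p["R"].T@p["t"]; return o+d*(z-o[2])/d[2]
E
python3 - <<'E'
from h import *
T=eyes.read_camera("top");S=eyes.read_camera("side")
print("cup",ray(T,(235,206),.02),"bottle",ray(T,(207,205),.05), ray(S,(248,212),0))
Xb=ray(S,(248,212),0)
for z in (.05,.08,.1,.12): print(z,proj(S,[Xb[0],Xb[1],z]))
for sg in (1,-1):
    print(sg); b=Rbed(YA)
    delta([.40,.30,.30],tool_for(YA,sg)); delta(CA+b[:,0]*.15+b[:,2]*.0015,tool_for(YA,sg))
E
```

```text
cup [0.64256821 0.21355614 0.02      ] bottle [0.64182121 0.29530553 0.05      ] [6.44486984e-01 2.87728710e-01 5.55111512e-17]
0.05 [[248.00921034 194.76504881]]
0.08 [[248.01798011 184.17326776]]
0.1 [[248.02526092 177.0066486 ]]
0.12 [[248.03373817 169.75524408]]
1
linear [-244.7, -239.0, -61.2] twist [6.24, 39.67, -17.13] |lin| 348.0 |tw| 43.7
linear [-638.9, -632.2, 67.8] twist [6.24, 39.67, -17.13] |lin| 901.0 |tw| 43.7
-1
linear [-244.7, -239.0, -61.2] twist [55.75, -8.77, 153.16] |lin| 348.0 |tw| 163.2
linear [-638.9, -632.2, 67.8] twist [55.75, -8.77, 153.16] |lin| 901.0 |tw| 163.2
```

```bash
python3 -m jog '{"linear":[[-245,-240,-60],[-245,-240,-60],[-245,-240,-60],[-245,-240,-60],[-245,-240,-60],[-245,-240,-60],[-245,-240,-60],[-245,-240,-60]],"twist":[[6.2,39.7,-17.1],[6.2,39.7,-17.1],[6.2,39.7,-17.1],[6.2,39.7,-17.1],[6.2,39.7,-17.1],[6.2,39.7,-17.1],[6.2,39.7,-17.1],[6.2,39.7,-17.1]],"fingers":[1,1,1,1,1,1,1,1]}'; python3 - <<'E'
from h import *
print(status.state()["joints"].round(3)); b=Rbed(YA)
delta(CA+b[:,0]*.15+b[:,2]*.0015,tool_for(YA,1))
E
```

```text
clock: 1.7
ee_pos: [0.3997, 0.2995, 0.2987]
tool_rot: [-0.128, -2.44, -0.048]
wrist_force: [-0.5, 0.4, -0.3]
width: 0.0881
[ 0.384  0.278  1.623  0.322  1.863 -1.089]
linear [-277.3, -494.5, -66.6] twist [0.08, -0.01, -0.0] |lin| 571.0 |tw| 0.1
```

```bash
python3 -m jog '{"linear":[[-277,-494,-67],[-277,-494,-67],[-277,-494,-67],[-277,-494,-67],[-277,-494,-67],[-277,-494,-67],[-277,-494,-67],[-277,-494,-67]],"twist":[[0,0,0],[0,0,0],[0,0,0],[0,0,0],[0,0,0],[0,0,0],[0,0,0],[0,0,0]],"fingers":[1,1,1,1,1,1,1,1]}'; python3 - <<'E'
from h import *
print(status.state()["joints"].round(3)); b=Rbed(YA)
delta(CA+b[:,0]*.10+b[:,2]*.0015,tool_for(YA,1))
E
```

```text
clock: 2.7
ee_pos: [0.5782, -0.1548, 0.1866]
tool_rot: [-0.124, -2.441, -0.047]
wrist_force: [-0.0, 0.1, 1.0]
width: 0.0881
[-0.25   0.613  1.361 -0.098  1.859 -1.713]
linear [-33.0, -61.4, 42.7] twist [-0.03, -0.01, 0.13] |lin| 82.0 |tw| 0.1
```

```bash
python3 -m jog '{"linear":[[-33,-61,0],[-33,-61,43],[-33,-61,43],[-33,-61,43]],"twist":[[0,0,0],[0,0,0],[0,0,0],[0,0,0]],"fingers":[1,1,1,1]}'; python3 - <<'E'
from h import *
b=Rbed(YA)
delta(CA+b[:,0]*.0093+b[:,2]*.0015,tool_for(YA,1))
st=status.state();R=Ro.from_rotvec(st["tool_rot"]).as_matrix();print(b.T@(st["ee_pos"]-CA))
T=eyes.read_camera("top");S=eyes.read_camera("side")
for p,n in ((T,"t"),(S,"s")):
    im=p["img"].copy(); u=proj(p,st["ee_pos"])[0]; print(u)
    x,y=int(u[0])-75,int(u[1])-65
    cr=cv2.resize(im[max(y,0):y+130,x:x+170],None,fx=4.5,fy=4.5,interpolation=cv2.INTER_CUBIC)
    cv2.circle(cr,(int((u[0]-x)*4.5),int((u[1]-y)*4.5)),4,(0,0,255),1); cv2.imwrite(f"pics/{n}1.png",cr)
E
```

```text
clock: 3.2
ee_pos: [0.5694, -0.2139, 0.1341]
tool_rot: [-0.125, -2.441, -0.046]
wrist_force: [-0.2, -0.0, -0.7]
width: 0.0877
linear [-1.4, -1.6, 91.5] twist [-0.02, 0.02, 0.08] |lin| 92.0 |tw| 0.1
[0.10082682 0.00161379 0.0029233 ]
[383.87766697 210.72180749]
[343.64340724 249.01667742]
```

View pics/t1.png

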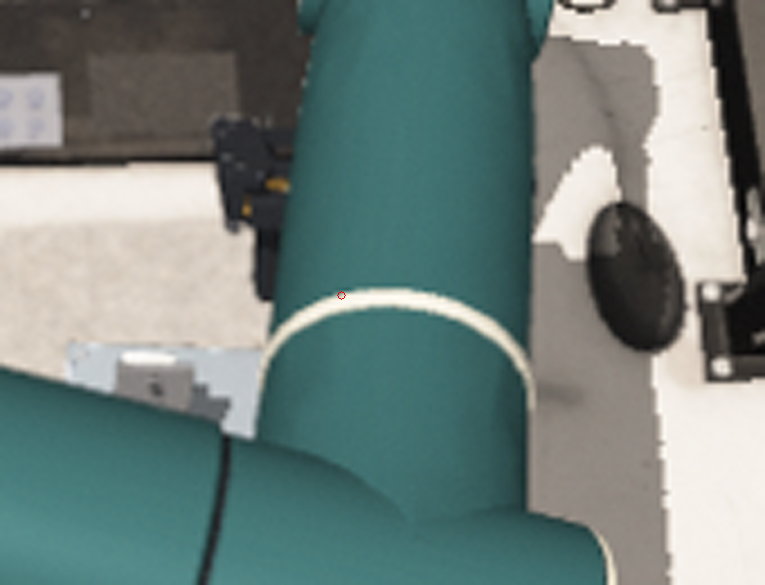

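View pics/s1.png

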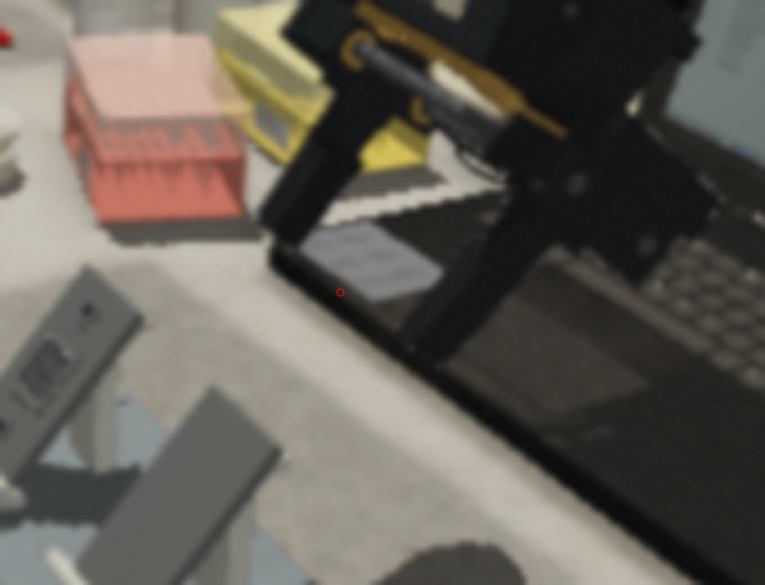

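The side picture shows the open fingertips at about (283,235) and (430,352) in the zoom. They line up with the plain carrier's top edge at (211,387)-(279,455), to within a few mm. The forearm hides the top view. I'll advance.

```bash
python3 -m jog '{"linear":[[-1.5,-2.5,0],[-1.5,-2.5,30],[-1.5,-2.5,60],[-1.5,-2.5,75],[-1.5,-2.5,75]],"twist":[[0,0,0],[0,0,0],[0,0,0],[0,0,0],[0,0,0]],"fingers":[1,1,1,1,1]}'; cat > look.py <<'E'
from h import *
import sys
tag=sys.argv[1]; C,Y=(CA,YA) if sys.argv[2]=="a" else (CR,YR)
b=Rbed(Y); st=status.state(); print("bed coords mm",(b.T@(st["ee_pos"]-C)*1000).round(1),"width",st["width"],"F",st["wrist_force"].round(1))
for n in sys.argv[3]:
    p=eyes.read_camera({"t":"top","s":"side"}[n]); u=proj(p,st["ee_pos"])[0]
    x,y=max(int(u[0])-85,0),max(int(u[1])-65,0)
    cr=cv2.resize(p["img"][y:y+130,x:x+170],None,fx=4.5,fy=4.5,interpolation=cv2.INTER_CUBIC)
    cv2.circle(cr,(int((u[0]-x)*4.5),int((u[1]-y)*4.5)),4,(0,0,255),1); cv2.imwrite(f"pics/{n}{tag}.png",cr)
E
python3 look.py 2 a s
```

```text
clock: 3.92
ee_pos: [0.5208, -0.2128, 0.0746]
tool_rot: [-0.127, -2.439, -0.047]
wrist_force: [0.4, -0.0, 0.2]
width: 0.088
bed coords mm [24.1 -2.3  1.8] width 0.08802099074699349 F [ 0.4 -0.   0.2]
```

View pics/s2.png

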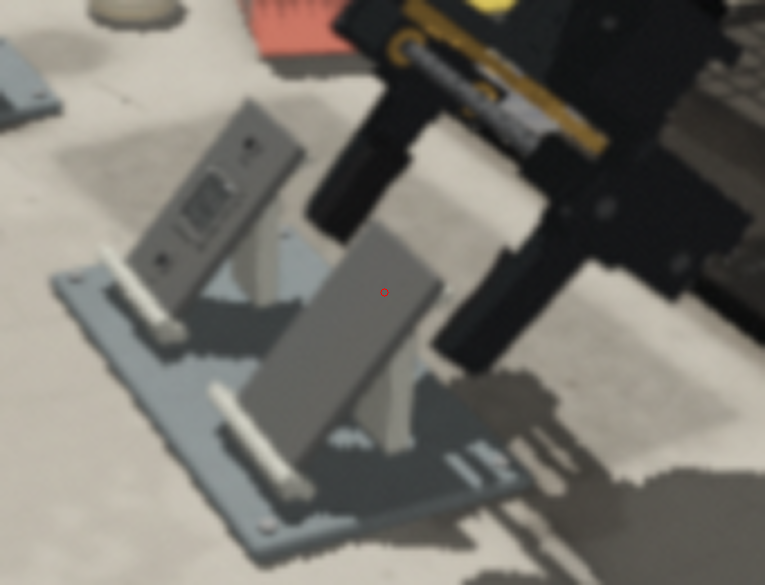

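```bash
python3 - <<'E'
from h import *
p=eyes.read_camera("side"); st=status.state(); b=Rbed(YA); u=proj(p,st["ee_pos"])[0]
x,y=int(u[0])-85,int(u[1])-65
for i,n in enumerate("xyn"): print(n,"zoom px per 10mm",((proj(p,st["ee_pos"]+b[:,i]*.01)[0]-u)*4.5).round(1))
def z(X): return ((proj(p,X)-[x,y])*4.5).round(0).tolist()
f=lambda P:(b@np.array(P).T).T+CA
print("top outer corners",z(f([[.045,.025,.0065],[.045,-.025,.0065]])))
cr=cv2.resize(p["img"][y:y+130,x:x+170],None,fx=4.5,fy=4.5,interpolation=cv2.INTER_CUBIC)
t=st["ee_pos"]
for yy in (.044,-.044,.0615,-.0615):
  for nn in (.009,-.009):
    q=z([t+b[:,1]*yy+b[:,2]*nn])[0]; cv2.circle(cr,(int(q[0]),int(q[1])),4,(0,0,255),1)
cv2.imwrite("pics/s2b.png",cr)
E
```

```text
x zoom px per 10mm [ 16.2 -20.8]
y zoom px per 10mm [-12.7 -12.8]
n zoom px per 10mm [-16.9 -10.6]
top outer corners [[372.0, 215.0], [437.0, 278.0]]
```

View pics/s2b.png

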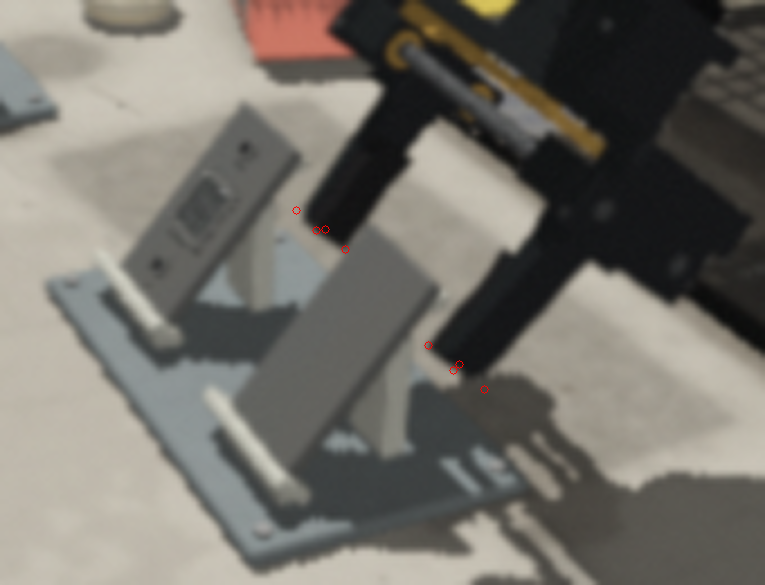

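The side view shows the fingertips flanking the plate; its top corners are at about (371,221) and (438,288), roughly 3 mm lower than the model. I'll go 17 mm further and close.

```bash
python3 -m jog '{"linear":[[-1,2,10],[-1,2,17],[-1,2,17],[-1,2,17],[-1,2,17],[-1,2,17],[-1,2,17],[-1,2,17]],"twist":[[0,0,0],[0,0,0],[0,0,0],[0,0,0],[0,0,0],[0,0,0],[0,0,0],[0,0,0]],"fingers":[1,1,1,0.5,0.5,0.4,0.4,0.4]}';python3 look.py 3 a s
```

```text
clock: 5.03
ee_pos: [0.5115, -0.21, 0.0612]
tool_rot: [-0.128, -2.441, -0.047]
wrist_force: [-0.2, 0.2, 0.8]
width: 0.0493
bed coords mm [ 7.7 -0.5  0.5] width 0.049259266135758054 F [-0.2  0.2  0.8]
```

View pics/s3.png

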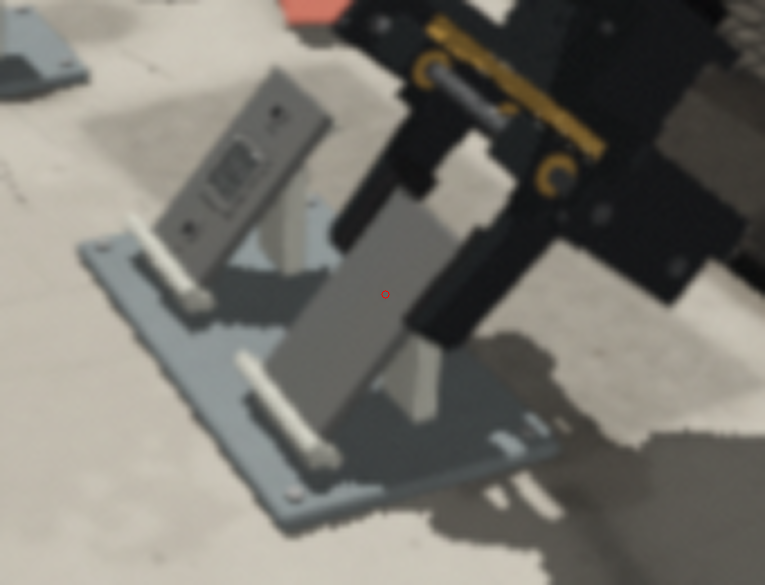

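Width is 49 mm, so the plate is held between the pads. Lifting up the slope, slightly off it.

```bash
python3 -m jog '{"linear":[[3,0,-10],[5,0,-40],[10,0,-90],[40,0,-150],[70,0,-190],[70,0,-190],[70,0,-190]],"twist":[[0,0,0],[0,0,0],[0,0,0],[0,0,0],[0,0,0],[0,0,0],[0,0,0]],"fingers":[0.4,0.4,0.4,0.4,0.4,0.4,0.4]}';python3 look.py 4 a s; python3 - <<'E'
from h import *
print(status.state()["joints"].round(3)); b=Rbed(YR)
P=CR+b[:,0]*.16+b[:,2]*.07
delta(P,tool_for(YR,1)); delta(P,tool_for(YR,-1))
E
```

```text
clock: 5.95
ee_pos: [0.5797, -0.2172, 0.2517]
tool_rot: [-0.128, -2.441, -0.047]
wrist_force: [0.8, -0.6, -0.8]
width: 0.0496
bed coords mm [197.7  -0.6  70.4] width 0.04959667137476923 F [ 0.8 -0.6 -0.8]
[-0.323  0.602  1.259 -0.151  1.965 -1.797]
linear [41.6, 361.8, 72.0] twist [1.32, -0.12, -1.48] |lin| 371.0 |tw| 2.0
linear [41.6, 361.8, 72.0] twist [-0.18, -2.06, 178.51] |lin| 371.0 |tw| 178.5
```

View pics/s4.png

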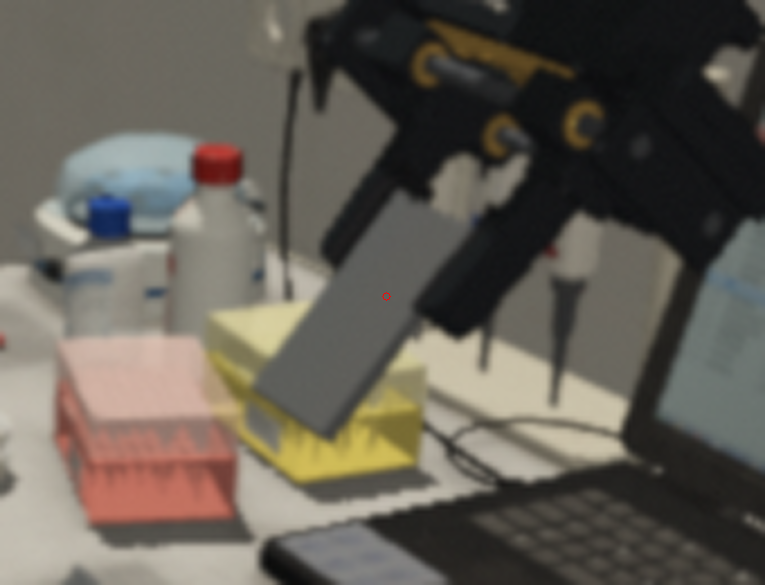

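Picture: the carrier hangs straight in the fingers, plain back showing, centred at about (365,310) in the zoom. Now I carry it across and turn it about the tool axis.

```bash
python3 -m jog '{"linear":[[0,60,0],[0,120,0],[0,180,0],[10,240,0],[20,300,0],[40,362,0],[40,362,0],[40,362,0]],"twist":[[0,0,0],[0,0,10],[0,0,20],[0,0,30],[0,0,40],[0,0,50],[0,0,60],[0,0,70]],"fingers":[0.4,0.4,0.4,0.4,0.4,0.4,0.4,0.4]}';python3 -m jog '{"linear":[[0,0,0],[0,0,0],[0,0,0],[0,0,0],[0,0,0],[0,0,0],[0,0,0],[0,0,0]],"twist":[[0,0,10],[0,0,20],[0,0,30],[0,0,40],[0,0,50],[0,0,60],[0,0,70],[0,0,80]],"fingers":[0.4,0.4,0.4,0.4,0.4,0.4,0.4,0.4]}'; python3 - <<'E'
from h import *
print(status.state()["joints"].round(3)); b=Rbed(YR)
P=CR+b[:,0]*.16+b[:,2]*.07
delta(P,tool_for(YR,-1))
E
```

```text
clock: 7.0
ee_pos: [0.5856, 0.1472, 0.2753]
tool_rot: [-1.545, -1.97, 0.49]
wrist_force: [-0.4, -0.5, -0.2]
width: 0.0493
clock: 8.0
ee_pos: [0.5858, 0.1458, 0.2749]
tool_rot: [-2.708, -0.567, 0.967]
wrist_force: [0.3, -0.0, 0.1]
width: 0.0497
[0.121 0.552 1.29  0.158 1.985 1.291]
linear [-1.5, -1.3, 70.4] twist [-1.3, -0.03, 28.11] |lin| 70.0 |tw| 28.1
```

```bash
python3 -m jog '{"linear":[[0,0,0],[-1,-1,20],[-1,-1,50],[-1,-1,70],[-1,-1,70]],"twist":[[-0.4,0,10],[-0.9,0,19],[-1.3,0,28.1],[-1.3,0,28.1],[-1.3,0,28.1]],"fingers":[0.4,0.4,0.4,0.4,0.4]}'; python3 - <<'E'
from h import *
print(status.state()["joints"].round(3)); b=Rbed(YR)
delta(CR+b[:,0]*.05+b[:,2]*.008,tool_for(YR,-1))
E
python3 look.py 5 r st
```

```text
clock: 8.62
ee_pos: [0.5386, 0.1509, 0.2218]
tool_rot: [-2.926, 0.093, 1.068]
wrist_force: [-0.0, 0.8, -0.6]
width: 0.0498
[0.145 0.502 1.462 0.143 1.863 1.772]
linear [62.1, 0.2, 108.9] twist [0.04, 0.1, 0.34] |lin| 125.0 |tw| 0.4
bed coords mm [ 1.591e+02 -1.000e-01  6.990e+01] width 0.04982069218095448 F [-0.   0.8 -0.6]
```

View pics/s5.png

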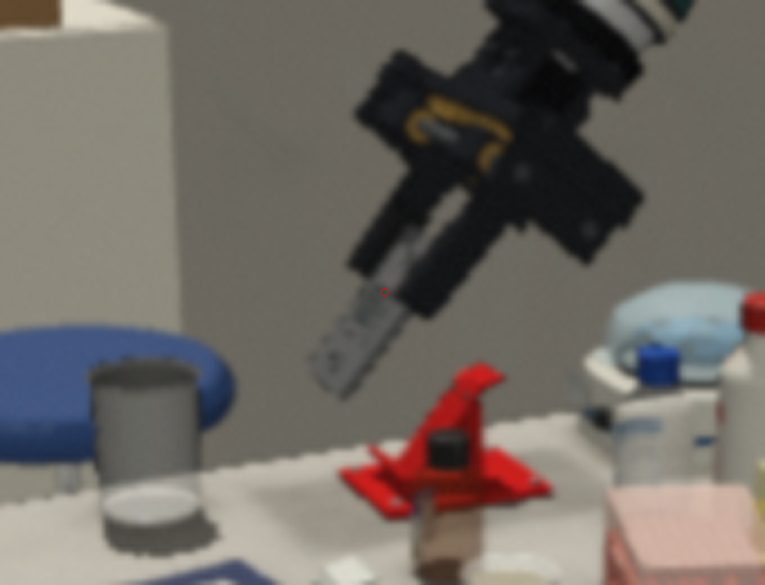

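View pics/t5.png

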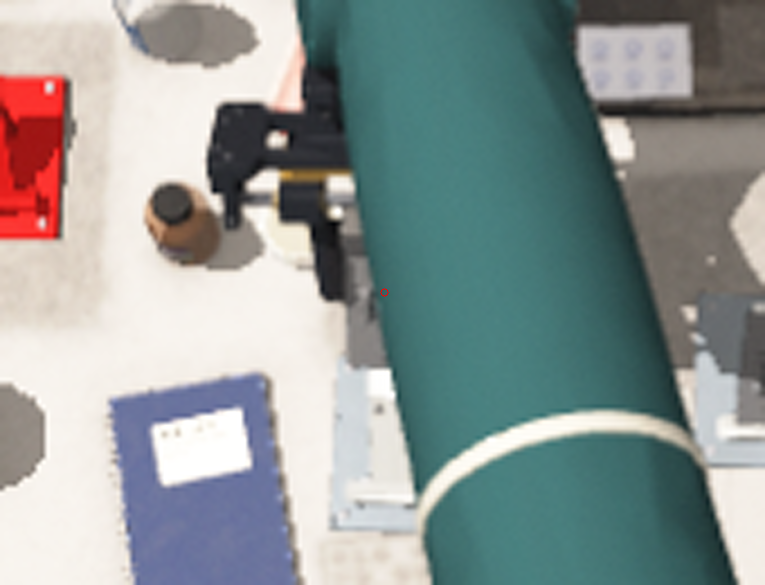

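The side view shows the chip and ports facing out. Now approaching the cradle.

```bash
python3 -m jog '{"linear":[[25,0,30],[50,0,60],[60,0,90],[62,0,105],[62,0,105]],"twist":[[0,0,0],[0,0,0],[0,0,0],[0,0,0],[0,0,0]],"fingers":[0.4,0.4,0.4,0.4,0.4]}'
python3 look.py 6 r st
```

```text
clock: 9.35
ee_pos: [0.5215, 0.153, 0.1042]
tool_rot: [-2.928, 0.093, 1.059]
wrist_force: [0.1, 0.7, 0.0]
width: 0.0499
bed coords mm [58.   0.7  7.5] width 0.04989232247996347 F [0.1 0.7 0. ]
```

View pics/s6.png

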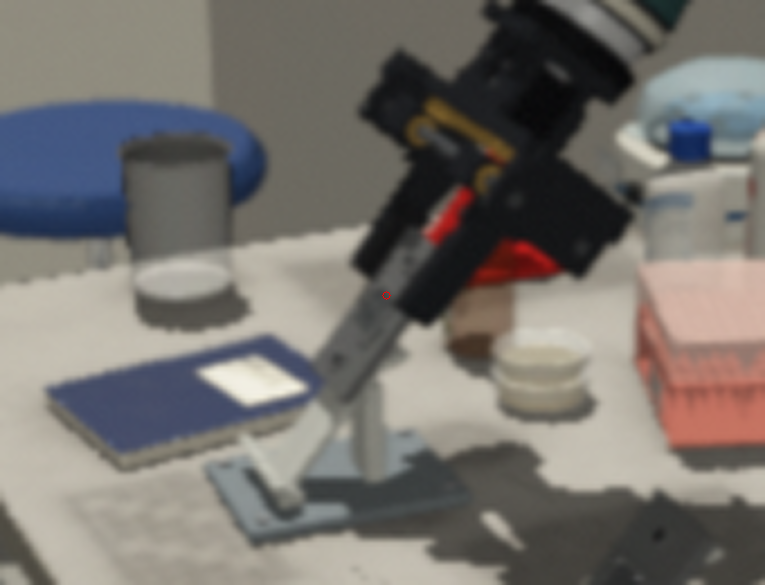

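View pics/t6.png

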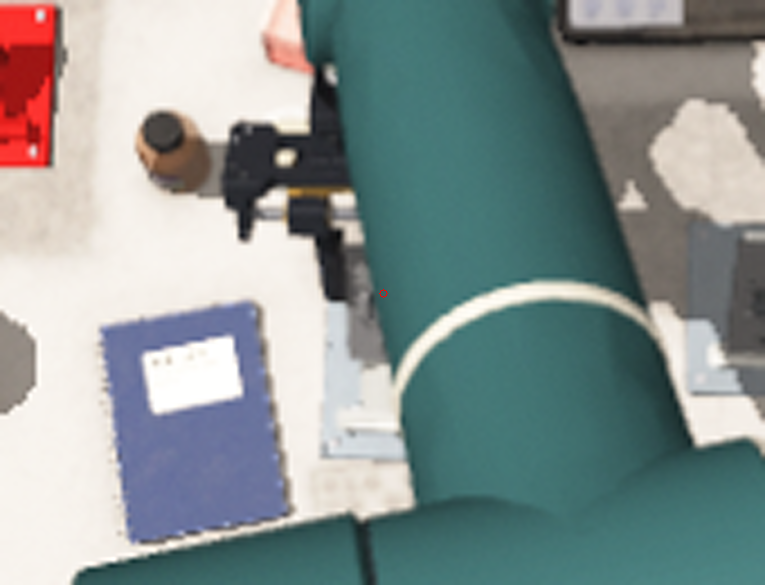

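```bash
cat > ov.py <<'E'
from h import *
import sys
p=eyes.read_camera("side"); st=status.state(); R=Ro.from_rotvec(st["tool_rot"]).as_matrix(); t=st["ee_pos"]
u=proj(p,CR)[0]; x,y=int(u[0])-45,int(u[1])-50; k=8
cr=cv2.resize(p["img"][y:y+75,x:x+100],None,fx=k,fy=k,interpolation=cv2.INTER_CUBIC)
def z(X): return np.round((proj(p,X)-[x,y]+.5)*k).astype(int)
b=Rbed(YR)
f=lambda P:(b@np.array(P).T).T+CR
for P in ([[-.045,.017,-.0045],[.028,.017,-.0045],[.028,-.017,-.0045],[-.045,-.017,-.0045]],[[-.045,.033,.009],[-.045,-.033,.009]]):
    cv2.polylines(cr,[z(f(P))],False,(0,0,255),1)
d=float(sys.argv[2])/1000 if len(sys.argv)>2 else .010
# carrier in tool frame: mid at z=+d, outward = -x tool
g=lambda P:(R@np.array(P).T).T+t
P=[[ -.0045,s1*.025,d+s2*.045] for s1,s2 in ((-1,1),(1,1),(1,-1),(-1,-1))]
cv2.polylines(cr,[z(g(P))],True,(0,255,255),1)
cv2.imwrite(sys.argv[1],cr)
for i,n in enumerate("xyn"): print(n,((proj(p,CR+b[:,i]*.01)[0]-u)*k).round(0))
E
python3 ov.py pics/o1.png
```

```text
x [ 20. -28.]
y [-11. -13.]
n [-26. -16.]
```

View pics/o1.png

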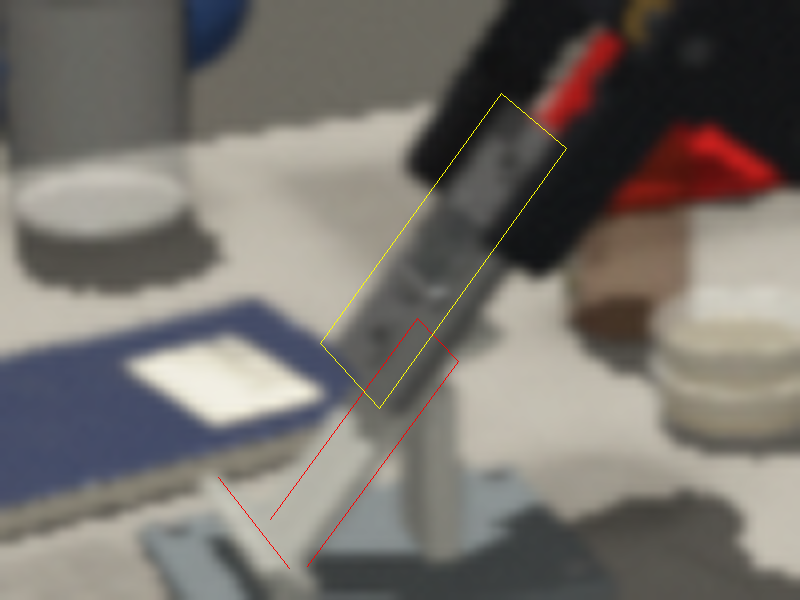

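```bash
python3 -m jog '{"linear":[[1,0,15],[2,0,30],[3.5,0,40],[3.5,0,40]],"twist":[[0,0,0],[0,0,0],[0,0,0],[0,0,0]],"fingers":[0.4,0.4,0.4,0.4]}'
python3 look.py 7 r s; python3 ov.py pics/o2.png
```

```text
clock: 10.0
ee_pos: [0.4972, 0.1546, 0.0704]
tool_rot: [-2.927, 0.093, 1.062]
wrist_force: [-3.0, 0.6, 0.7]
width: 0.0493
bed coords mm [16.4  0.7  4.4] width 0.04934330601678184 F [-3.   0.6  0.7]
x [ 20. -28.]
y [-11. -13.]
n [-26. -16.]
```

View pics/o2.png

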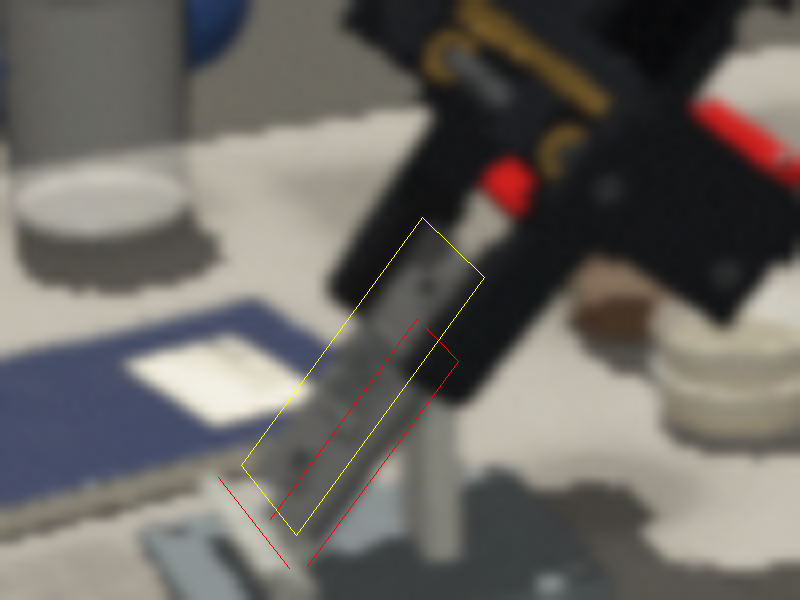

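A contact of about 3 N along the slope's normal means the plate is already on the strip. I'll slide it gently down towards the ledge.

```bash
python3 -m jog '{"linear":[[-0.5,0,2],[-0.5,0,4],[-0.5,0,4]],"twist":[[0,0,0],[0,0,0],[0,0,0]],"fingers":[0.4,0.4,0.4]}'
python3 look.py 8 r s; python3 ov.py pics/o3.png
```

```text
clock: 10.48
ee_pos: [0.4963, 0.155, 0.0692]
tool_rot: [-2.928, 0.093, 1.056]
wrist_force: [-2.1, 0.8, 5.9]
width: 0.0495
bed coords mm [14.9  1.   4.3] width 0.0495262834091775 F [-2.1  0.8  5.9]
x [ 20. -28.]
y [-11. -13.]
n [-26. -16.]
```

View pics/o3.png

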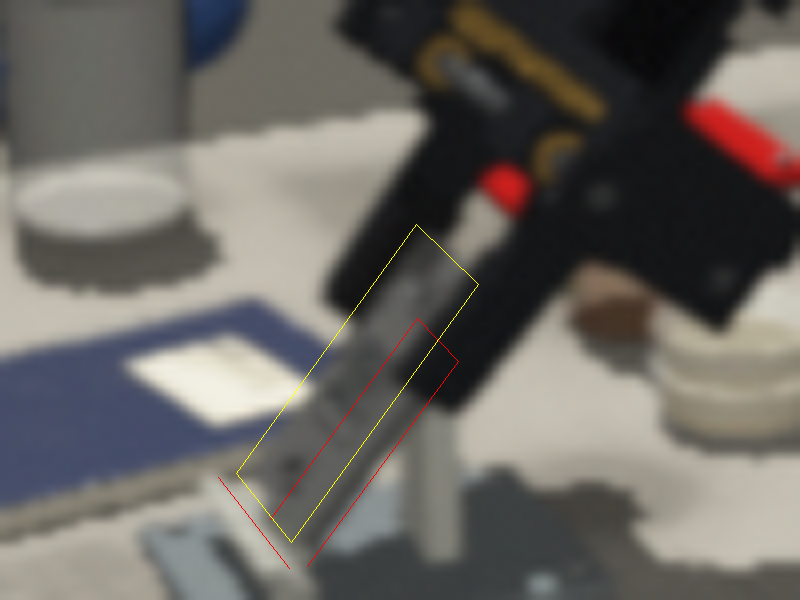

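```bash
python3 -m jog '{"linear":[[-1.5,0,2],[-1.5,0,4],[-1.5,0,4]],"twist":[[0,0,0],[0,0,0],[0,0,0]],"fingers":[0.4,0.4,0.4]}'
python3 look.py 9 r s; python3 - <<'E'
import sys; sys.argv=["x","pics/o4.png"]
from h import *
p=eyes.read_camera("side"); u=proj(p,CR)[0]; x,y=int(u[0])-35,int(u[1])-35
cr=cv2.resize(p["img"][y:y+60,x:x+75],None,fx=10,fy=10,interpolation=cv2.INTER_CUBIC); cv2.imwrite("pics/o4.png",cr)
E
```

```text
clock: 10.95
ee_pos: [0.4925, 0.1551, 0.0659]
tool_rot: [-2.929, 0.093, 1.056]
wrist_force: [-0.4, 0.7, -0.1]
width: 0.0493
bed coords mm [9.9 0.8 5.1] width 0.04932639561800147 F [-0.4  0.7 -0.1]
```

View pics/o4.png

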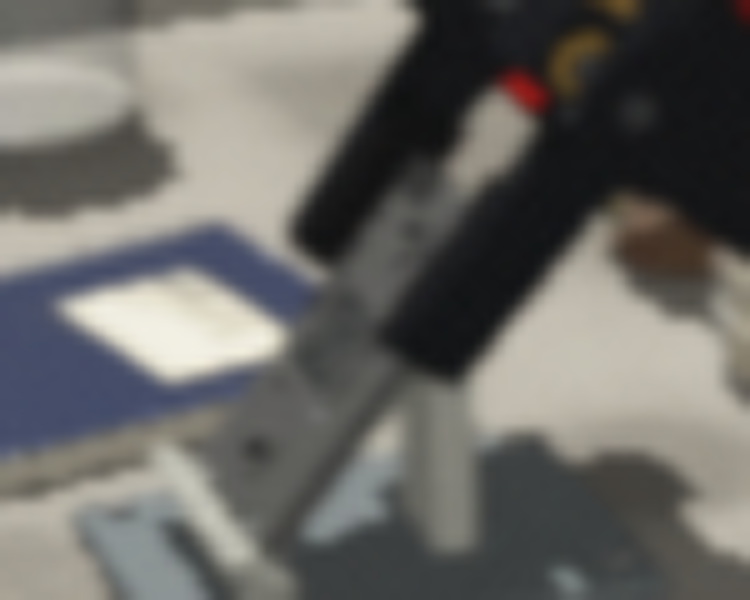

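```bash
python3 -m jog '{"linear":[[0,0,1.5],[0.5,0,3],[0.5,0,3]],"twist":[[0,0,0],[0,0,0],[0,0,0]],"fingers":[0.4,0.4,0.4]}'
python3 look.py 10 r s
```

```text
clock: 11.42
ee_pos: [0.4915, 0.1553, 0.0643]
tool_rot: [-2.929, 0.093, 1.055]
wrist_force: [1.8, -0.6, 1.9]
width: 0.0497
bed coords mm [8.  0.9 4.9] width 0.049681832789338874 F [ 1.8 -0.6  1.9]
```

View pics/s10.png

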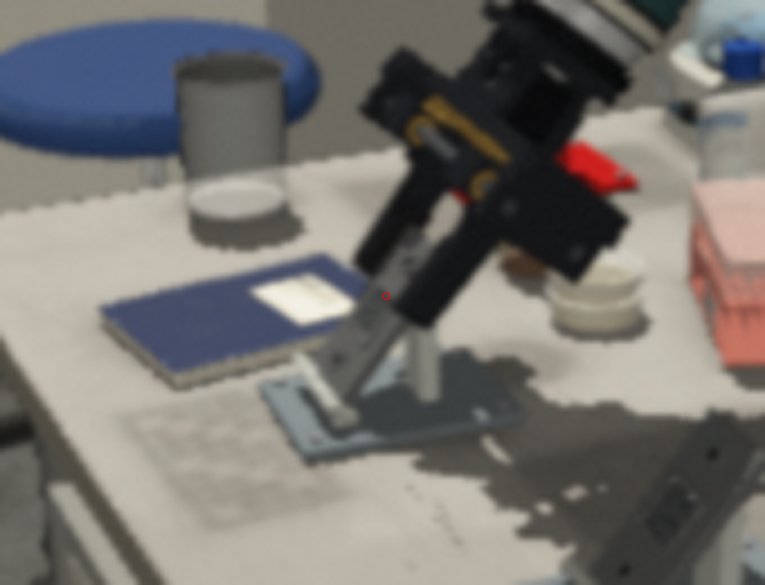

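The 2.6 N now pointing straight up the slope means the foot is on the ledge. I'll release and retreat along the slope.

```bash
python3 -m jog '{"linear":[[0,0,0],[0,0,0],[0,0,0],[0,0,0],[0,0,0]],"twist":[[0,0,0],[0,0,0],[0,0,0],[0,0,0],[0,0,0]],"fingers":[0.65,0.8,0.95,1,1]}'
python3 look.py 11 r s
```

```text
clock: 12.1
ee_pos: [0.4909, 0.1553, 0.0638]
tool_rot: [-2.928, 0.093, 1.057]
wrist_force: [-0.7, -0.2, -0.5]
width: 0.0879
bed coords mm [7.2 0.9 5. ] width 0.08792912521087587 F [-0.7 -0.2 -0.5]
```

View pics/s11.png

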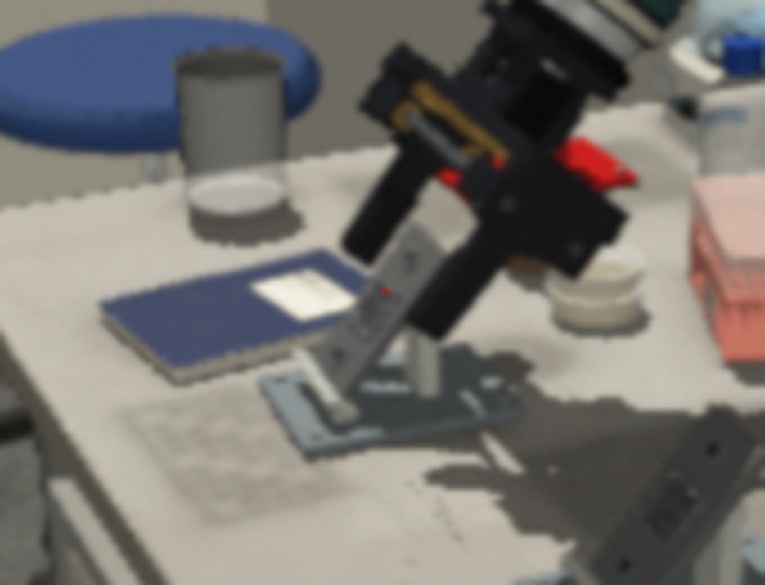

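The carrier stays leaning, chip out, with its foot on the ledge. Retreating up the slope, then swinging the arm clear so the top camera sees the scene.

```bash
python3 -m jog '{"linear":[[0,0,-30],[0,0,-80],[0,0,-130],[-40,0,-170],[-60,-60,-170],[-60,-120,-170],[-60,-180,-170],[-60,-230,-170]],"twist":[[0,0,0],[0,0,0],[0,0,0],[0,0,0],[0,0,0],[0,0,0],[0,0,0],[0,0,0]],"fingers":[1,1,1,1,1,1,1,1]}'
python3 - <<'E'
from h import *
p=eyes.read_camera("top");S=eyes.read_camera("side")
cv2.imwrite("pics/tf.png",p["img"])
u=proj(S,CR)[0].astype(int); x,y=u[0]-60,u[1]-55
cv2.imwrite("pics/sf.png",cv2.resize(S["img"][y:y+190,x:x+200],None,fx=3.1,fy=3.1,interpolation=cv2.INTER_CUBIC)); print(x,y)
E
```

```text
clock: 13.15
ee_pos: [0.5678, 0.382, 0.2342]
tool_rot: [-2.929, 0.092, 1.056]
wrist_force: [0.4, -0.9, -0.4]
width: 0.0882
154 166
```

View pics/sf.png

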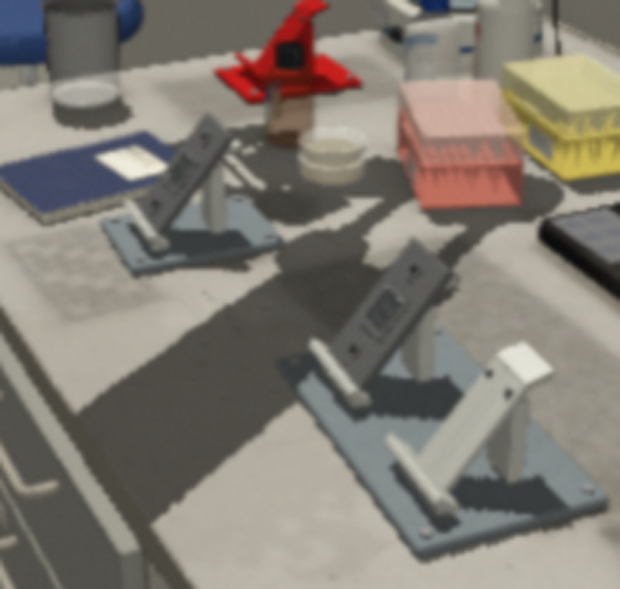

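View pics/tf.png

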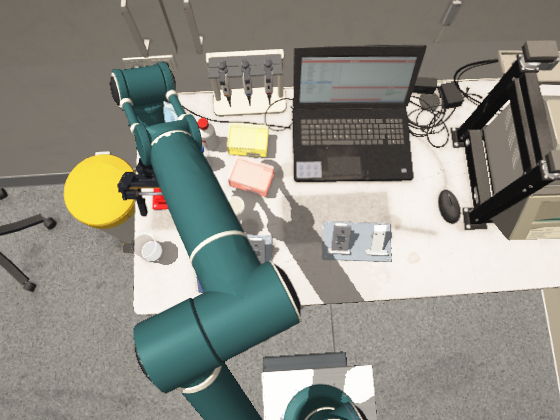

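```bash
python3 - <<'E'
from h import *
P=eyes.read_camera("top");S=eyes.read_camera("side"); b=Rbed(YR)
box=[[.045,.025,.0045],[.045,-.025,.0045],[-.045,-.025,.0045],[-.045,.025,.0045]]
W=(b@np.array(box).T).T+CR
out=[]
for p,k,w in ((S,8,48),(P,8,48)):
    u=proj(p,CR)[0].astype(int); x,y=u[0]-w//2,u[1]-36
    cr=cv2.resize(p["img"][y:y+72,x:x+w],None,fx=k,fy=k,interpolation=cv2.INTER_CUBIC)
    cv2.polylines(cr,[np.round((proj(p,W)-[x,y]+.5)*k).astype(int)],True,(0,255,255),1); out.append(cr)
cv2.imwrite("pics/fin.png",np.hstack(out))
for n,p in(("S",S),("T",P)):
  for d in finder.masks_of("carrier_a",p): print(n,d["conf"],d["location"])
E
```

```text
S 0.97 [278.4, 269.3]
S 0.93 [210.4, 219.1]
T 0.76 [340.1, 235.5]
T 0.67 [261.2, 250.1]
```

View pics/fin.png

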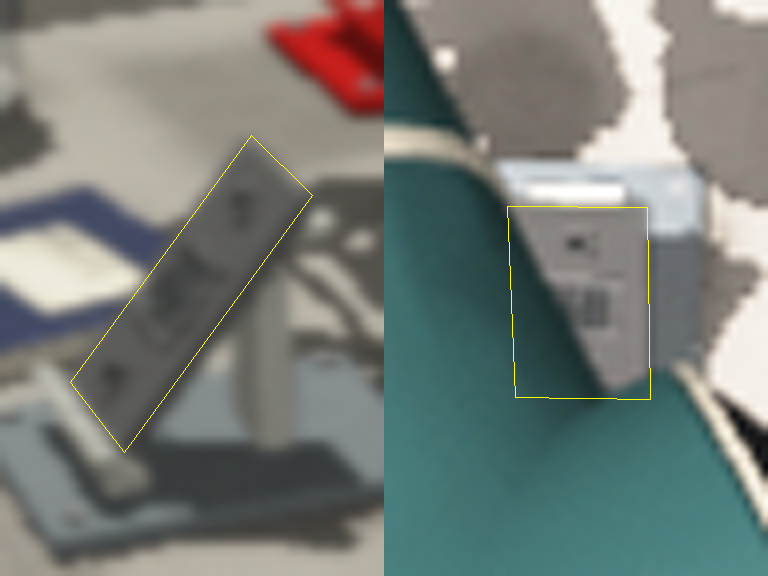

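In both views the carrier matches the modelled seated outline to about a pixel. Handing in.

```bash
python3 -c "
from cell import workorder,status
print(workorder.hand_in()); print(status.state()['clock'])"
```

```text
the job is handed in; nothing more can be done
None
the job is handed in; nothing more can be done
```

I took the face-down carrier out of the stand's right-hand (-y) bay and turned it half a turn about its length. It now leans in the grey single cradle with its foot on the ledge and the chip facing out. I handed the job in at about 13 s of the 45 s allowed; no verdict is reported.

**Placing:** before I let go, a push of about 2.6 N up the slope showed the foot was on the ledge. After the arm withdrew, the side view matched the seated outline to about a pixel. In the top view the forearm hid part of the carrier, but what could be seen also matched. The gripper is open and well clear.

**Carrier_b:** the network's position for it shifted about 2–3 pixels between the first and last pictures, roughly 4–7 mm. I put that down to noise in its mask, because carrier_b looks unmoved in the pictures and nothing touched it. I did not measure it separately.

**Sliding in:** the plate stuck briefly against the strip on the way down, with about 6 N at the wrist, then slid freely to the ledge.

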